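# Shim a rocking bench scale

## Robot

A 7-joint arm with a two-finger parallel gripper is mounted at the origin on the work surface. World frame = base frame: x ahead of the robot, y to its left, z up, the work surface at z = 0. Lengths are in m, angles in rad, forces in N, time in s.
With the tool pointing down it reaches from about 0.425 to 0.95 m from the base axis. Payload 4.7 kg.
Tool frame: the origin (TCP) lies on the centre line of the jaws, within the pads' length; the fingertips stand robot.nose_length ahead of it and the grasp point (between the pads) lies 8 mm behind it (robot.nose_length is the distance from the TCP to the fingertips, in m); z points along the fingers, y is the line along which they close (so a half turn about z gives the same grasp; the last joint's range is limited). The gripper opens to 85 mm and grips with 20 to 120 N. Pads are 22 mm wide; open, the fingers measure 114 mm over their backs; the gripper's body (76 mm by 85 mm) begins 54 mm behind the grasp point. The pads swing forward as they close: fully open they stand 13 mm farther back than shut.
Start: joints at [1.281, 0.469, -0.049, 1.532, 0.024, 1.141, -0.082], TCP at [0.174, -0.652, 0.242] pointing down, gripper open.
Joint ranges: [-2.59, 2.59], [-0.33, 1.99], [-1.39, 1.29], [0.1, 2.45], [-1.04, 4.18], [0.21, 1.99], [-2.66, 2.66]. Speed limits (rad/s): [2.57, 2.57, 3.14, 3.14, 3.14, 3.14, 3.14].

## Interface

Orientations are given as [roll, pitch, yaw] about the fixed x, y, z axes, in that order (R = Rz(yaw) Ry(pitch) Rx(roll)).
In Python, from plant import robot gives the robot as it stands. Calls block until the motion is done:
- robot.goto(position, orientation): joint-space move of the TCP to a pose.
- robot.move_straight(position, vel=0.15, attitude=None, contact_N=None): straight line of the TCP; attitude=None keeps the orientation; vel is the mean speed in m/s. With contact_N (N) it stops when the force on the tool has changed by that much, and returns True; else False.
- robot.move_joints(angles): joint-space move.
- robot.grip(opening, strength=None): opening from 0.0 (shut) to 1.0 (fully open); strength is the grip in N (None keeps the last); returns when the fingers have stopped.
- robot.sleep(seconds).
- robot.inverse_kinematics(position, orientation): joint angles nearest the present ones, or None.
- robot.sense(): the state.
- robot.grab_frame(name): name is "scene" or "top" or "wrist"; returns a dict with "image" (400x640x3 uint8, red, green, blue), "range_z" (400x640 float32, m along the optical axis (not along the pixel's ray), 0 where there is no reading), "fx", "fy", "cx", "cy" (pixels), "R" (3x3) and "t" (3): a world point X has camera coordinates R X + t. Camera axes: x right, y down, z forward; pixel columns grow to the right and rows downward; lengths in m; the calibration is good to about 2 mm. A picture is of the moment at which its call begins.
A pose or a line that the arm cannot do raises robot.IKError and nothing moves.
- robot.close_job(): hands the job in; it is judged then, once.
The state is a dict: "t": time; "joint_pos": joint angles; "joint_velocities": joint speeds; "effort": joint torques, N m; "tcp_pos": TCP position; "tcp_rot": TCP orientation; "wrist_force": force on the tool from outside, world axes, zero at the start; "torque": the same for the moment, N m; "opening": opening from 0.0 (shut) to 1.0 (fully open); "gripper_force": force on a finger pad.
Only numpy, scipy, OpenCV 4.12 (cv2) and the standard library are available. Lean on these libraries where they do the work, as an engineer would, in place of code of your own. Each camera call takes 0.05 s, during which the arm holds its last target. There are 200 camera calls.

## Task

The bench scale rocks because one of its feet, the bare steel one under the yellow cap, has lost its rubber pad. Without picking anything up, push the orange wedge along the bench, thin end first, under that foot until it is snug; then press down firmly on the yellow cap above the foot to check that the scale no longer dips, and leave it standing firm on the wedge. Leave the carton, the tape roll and the can alone.

Things in the scene. Friction and masses are not known exactly. Their poses are not given: they have to be found in the camera images.
- wedge: Loose orange door-stop wedge flat on the bench, 100 mm long (its x), 56 mm wide (its y), about 140 g. Origin: centre of its underside. Its +x end is the thin end (3 mm thick), its -x end the upright thick end (21 mm high); the top slopes evenly. It starts with the thin end roughly towards the bare foot, not accurately aimed; alone it slides at 1 to 3 N.
- foot: The scale's bare steel foot: a ball, 24 mm diameter. Origin: its lowest point, 12 mm above the bench while the scale is level (a gap). Its x axis points to the middle of the scale. The arm above is 28 mm wide, 30 to 46 mm above the bench, and ends 15 mm beyond the foot. The wedge is snug when the foot is about over the middle of its length; pushing farther, the resistance rises sharply.
- cap: Yellow round plastic cap on top of the arm, exactly above the bare foot: 34 mm diameter, 10 mm high. Origin: centre of its underside, so its top face is 10 mm above the origin and 56 mm above the bench while the scale is level.
- scale (a joint): Rocking angle of the scale, rad: 0 = level (as it stands when left alone), growing as the bare foot and yellow cap dip, to at most 0.075 (foot nearly on the bench). It rocks about the line through its two side feet, 150 mm from the bare foot; about 4 N down on the cap dips it when nothing is under the foot. The scale cannot be slid along the bench.
- carton: Bystander: small blue and yellow stock carton, 90 x 60 x 45 mm, loose. Origin: centre of its underside.
- tape: Bystander: brown roll of packing tape lying flat, 90 mm diameter, 45 mm high, loose. Origin: centre of its underside.
- can: Bystander: upright can, 54 mm diameter, 105 mm high, loose. Origin: centre of its underside.
- pan (a point): Middle of the top of the scale's round steel pan (160 mm diameter), 70 mm above the bench. Below it a cross of four level arms, each 165 mm from middle to end. x points away from the bare foot, to the arm that carries the display head (130 mm wide, up to 120 mm above the bench).
There are look-alikes about, which are no part of the job. Several things look just like the wedge: the one meant starts farthest from the robot's base.

How it is judged:
On the way:
1. the yellow cap is pressed down and, with the wedge carrying the foot, the scale does not dip (contact force between the fingers and cap above 4 N and contact force between wedge and foot above 2 N and value of joint scale below 0.013 rad), for 0.2 s.
At the end, for the whole second after the job is handed in: The wedge lies flat and still on the bench with the bare foot over it: the foot's centre within 26 mm of the wedge's centre line and from 12 mm towards the thin end to 20 mm towards the thick end of the wedge's middle; the scale is level within 0.013 rad (x of foot in the frame of wedge between -0.02 and 0.012 m and y of foot in the frame of wedge between -0.026 and 0.026 m and value of joint scale below 0.013 rad and angle between wedge's own z axis and vertical below 0.06 rad and height (world z) of wedge below 0.004 m and linear speed of wedge below 0.01 m/s); the robot touches nothing.
It fails at once if the wedge is lifted off the bench or tipped (height (world z) of wedge above 0.015 m or angle between wedge's own z axis and vertical above 0.3 rad).
It fails at once if a bystander is moved more than 20 mm (distance of any of carton, tape, can from where it was at the start of the episode above 0.02 m).
It also fails if it takes over 42 s, if anything falls off the work surface, if the arm or the gripper's body presses on something with over 40 N, if the wrist force passes 120 N, or if a joint passes its speed limit or range.

## Working session

There is one attempt and no reset: what is moved stays moved. The work goes in short steps, each a Python script; the robot and the scene stay as the last script left them, time stands still between calls to the robot, and variables do not carry over. Pictures are saved under pics/ and viewed, at most 10 in all, crops included, and the job is handed in when it is done.

```bash
ls; mkdir -p pics
cat > h.py <<'E'
from plant import robot
import numpy as np, cv2
def save(f,n): cv2.imwrite('pics/'+n,f["image"][:,:,::-1])
def pts(f):
    z=f["range_z"]; v,u=np.mgrid[:400,:640]
    P=np.stack([(u-f["cx"])*z/f["fx"],(v-f["cy"])*z/f["fy"],z],-1)
    return (P-f["t"])@f["R"]
def ray(f,u,v,h):
    d=np.array([(u-f["cx"])/f["fx"],(v-f["cy"])/f["fy"],1])@f["R"]
    c=-np.asarray(f["t"])@f["R"]
    return c+d*(h-c[2])/d[2]
def proj(f,X):
    p=np.asarray(f["R"])@np.asarray(X)+f["t"]
    return f["fx"]*p[0]/p[2]+f["cx"],f["fy"]*p[1]/p[2]+f["cy"]
E
python3 - <<'E'
from h import *
import pickle
a=robot.grab_frame("top");b=robot.grab_frame("scene")
pickle.dump((a,b),open('f0.pkl','wb'))
save(a,'top0.png');save(b,'scene0.png')
print(robot.nose_length,robot.sense()["t"],a["fx"],-np.asarray(a["t"])@a["R"],-np.asarray(b["t"])@b["R"])
E
```

```text
pics
0.011 0.1 404.64621844522435 [ 0.43874049 -0.05748585  1.05637291] [0.90655236 0.46501213 0.86936916]
```

View pics/top0.png

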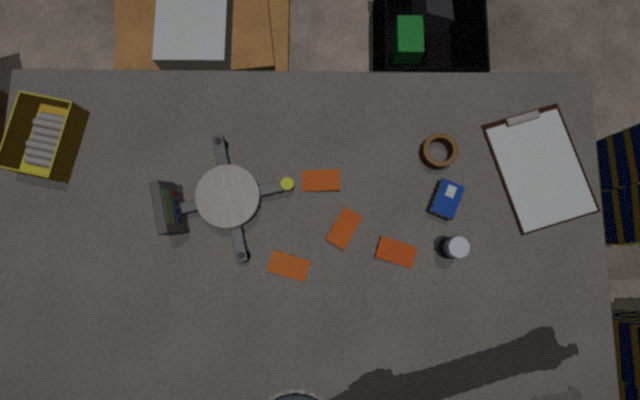

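View pics/scene0.png

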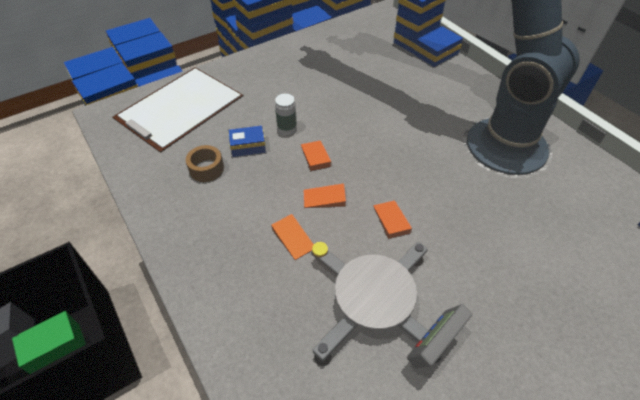

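Candidates for the wedge (top view): (321,180), (344,229), (397,252) and (289,265). The base is near (297,395), so (321,180) looks farthest. The yellow cap is at (287,184), the pan at (227,196), and the carton, tape and can at (446,199), (439,151) and (456,247). Next I'll compute positions and check a crop.

```bash
cat > m.py <<'E'
from h import *
def wedges(f,o=None):
    hsv=cv2.cvtColor(f["image"],cv2.COLOR_RGB2HSV)
    m=cv2.inRange(hsv,(4,170,110),(16,255,255)); P=pts(f); out=[]
    cs,_=cv2.findContours(m,cv2.RETR_EXTERNAL,cv2.CHAIN_APPROX_NONE)
    for c in cs:
        if cv2.contourArea(c)<200: continue
        w=np.array([ray(f,*q[0],0.01)[:2] for q in c],np.float32)
        mm=np.zeros_like(m);cv2.drawContours(mm,[c],-1,255,-1);mm=cv2.erode(mm,np.ones((3,3)))
        Q=P[(mm>0)&(f["range_z"]>0)]
        A=np.c_[Q[:,:2]-Q[:,:2].mean(0),np.ones(len(Q))]; g=np.linalg.lstsq(A,Q[:,2],rcond=None)[0]
        r=cv2.minAreaRect(w); b=cv2.boxPoints(r)
        e=b[1]-b[0] if np.linalg.norm(b[1]-b[0])>np.linalg.norm(b[2]-b[1]) else b[2]-b[1]
        if e@g[:2]>0: e=-e
        out.append((np.array(r[0]),np.arctan2(e[1],e[0]),np.round(r[1],3),g.round(3),cv2.boundingRect(c)))
    return out
def cap(f,h=0.056):
    hsv=cv2.cvtColor(f["image"],cv2.COLOR_RGB2HSV)
    m=cv2.inRange(hsv,(24,150,110),(34,255,255)); cs,_=cv2.findContours(m,cv2.RETR_EXTERNAL,cv2.CHAIN_APPROX_NONE)
    return [(ray(f,*cv2.minEnclosingCircle(c)[0],h)[:3],cv2.contourArea(c),cv2.boundingRect(c)) for c in cs if cv2.contourArea(c)>60]
E
python3 - <<'E'
from m import *
import pickle
a,b=pickle.load(open('f0.pkl','rb'))
for f in (a,b):
    for w in wedges(f): print('w',w[0].round(4),np.linalg.norm(w[0]).round(3),w[1].round(3),*w[2:])
    for c in cap(f): print('cap',c)
for n,p,h in [('pan',(227,196),.07),('carton',(446,199),.045),('tape',(439,151),.045),('can',(457,247),.105)]: print(n,ray(a,*p,h))
c=a["image"][150:280,200:480,::-1]; cv2.imwrite('pics/crop.png',cv2.resize(c,None,fx=2.8,fy=2.8,interpolation=cv2.INTER_CUBIC))
E
```

```text
w [0.4167 0.0233] 0.417 -1.872 [0.095 0.052] [0.061 0.173 0.012] (268, 251, 42, 30)
w [ 0.4532 -0.2508] 0.518 -1.886 [0.094 0.053] [0.044 0.175 0.012] (376, 237, 40, 30)
w [ 0.5137 -0.1168] 0.527 -0.526 [0.052 0.095] [-0.163  0.097  0.012] (326, 208, 35, 41)
w [ 0.6388 -0.0566] 0.641 1.579 [0.053 0.092] [-0.007 -0.177  0.012] (303, 170, 36, 21)
cap (array([0.65226065, 0.6791517 , 0.056     ]), 223.0, (7, 160, 44, 17))
w [ 0.6412 -0.0586] 0.644 1.561 [0.106 0.053] [ 0.007 -0.176  0.013] (273, 216, 39, 42)
w [0.4185 0.0217] 0.419 -1.8 [0.086 0.052] [0.064 0.17  0.014] (375, 202, 35, 31)
w [ 0.5158 -0.1201] 0.53 -0.376 [0.052 0.102] [-0.146  0.105  0.014] (305, 185, 40, 22)
w [ 0.4556 -0.2541] 0.522 -1.821 [0.079 0.053] [0.065 0.172 0.014] (303, 142, 27, 24)
cap (array([0.62447249, 0.027464  , 0.056     ]), 112.5, (313, 243, 14, 12))
pan [0.58535227 0.17336399 0.07      ]
carton [ 0.58575848 -0.37411911  0.045     ]
tape [ 0.71027962 -0.36060368  0.045     ]
can [ 0.46386064 -0.37698429  0.105     ]
```

View pics/crop.png

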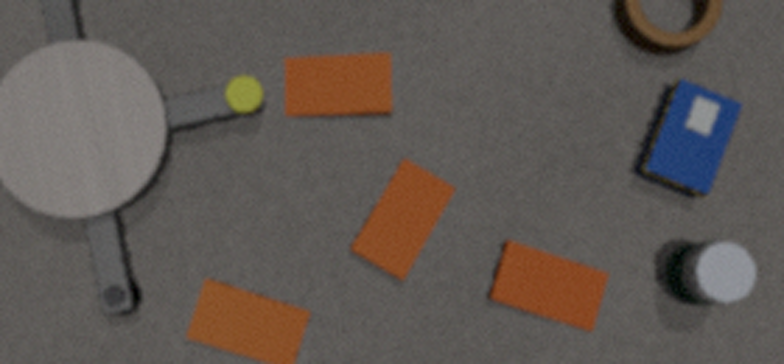

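The close crop and the depth slope confirm it. The target wedge is at (321,180) at about (0.640, -0.057), thin end at heading ~1.57 towards the cap at (0.624, 0.027). I'll push with two part-open fingers along a shallow arc.

```bash
cat > push.py <<'E'
from m import *
D=0.011; Z=0.014
def att(psi,flip): return [np.pi,0,psi-(np.pi if flip else 0)]
def tcp(c,psi,back=0.): # TCP with pads on the thick end of a wedge with centre c
    u=np.array([np.cos(psi),np.sin(psi)]); return [*(np.array(c)-u*(0.05+D+back)),Z]
E
python3 - <<'E'
from push import *
import pickle
a,_=pickle.load(open('f0.pkl','rb')); print('cap top',ray(a,287.5,184,.056))
c0=np.array([.640,-.0575]);psi=1.57
p=tcp(c0,psi,.035)
for fl in (0,1): print(fl,robot.inverse_kinematics([p[0],p[1],.25],att(psi,fl)))
fl=int(abs((robot.inverse_kinematics([p[0],p[1],.25],att(psi,0)) or [9]*7)[6])>abs((robot.inverse_kinematics([p[0],p[1],.25],att(psi,1)) or [9]*7)[6]))
print('flip',fl)
robot.grip(0.4)
robot.goto([p[0],p[1],.25],att(psi,fl)); print(robot.sense()["t"])
robot.move_straight(p,vel=.15)
f=robot.grab_frame("wrist"); save(f,'w1.png'); s=robot.sense(); print(s["t"],s["tcp_pos"],p,s["wrist_force"],s["opening"])
E
```

```text
cap top [0.61907798 0.02610824 0.056     ]
0 [ 0.61770313  0.51595383 -0.65539253  1.54028673  0.32878815  1.1977778
 -0.09618233]
1 [-0.52076653  0.65503338  1.11211754  1.61076455 -0.60994205  1.26484814
 -2.44183196]Traceback (most recent call last):
  File "<stdin>", line 7, in <module>
ValueError: The truth value of an array with more than one element is ambiguous. Use a.any() or a.all()
```

Run:
```python
from push import *
c0=np.array([.640,-.0575]);psi=1.57
p=tcp(c0,psi,.035)
robot.grip(0.4)
robot.goto([p[0],p[1],.25],att(psi,0)); print(robot.sense()["t"])
f=robot.grab_frame("wrist"); save(f,'w0.png')
import pickle; pickle.dump(f,open('fw0.pkl','wb'))
for w in wedges(f): print('w',*w)
for c in cap(f): print('cap',c)
robot.move_straight(p,vel=.15)
s=robot.sense(); print(s["t"],s["tcp_pos"],p,s["wrist_force"],s["opening"])
```

```text
3.075
w [ 0.45491275 -0.25072065] -1.8105626 [0.093 0.057] [0.053 0.171 0.013] (172, 204, 44, 65)
w [ 0.51892591 -0.10877729] -0.003134236 [0.028 0.097] [-0.152  0.097  0.013] (188, 127, 76, 23)
w [ 0.49729821 -0.08293269] -0.0031233057 [0.028 0.06 ] [-0.155  0.095  0.018] (185, 106, 47, 24)
w [ 0.64097732 -0.05665708] 1.5918885 [0.056 0.099] [ 0.006 -0.181  0.012] (296, 52, 46, 85)
w [0.41577092 0.01173915] -1.7521862 [0.081 0.056] [0.055 0.17  0.01 ] (103, 0, 50, 76)
cap (array([0.62360022, 0.02603913, 0.056     ]), 547.0, (285, 0, 33, 22))
4.85 [ 0.64063736 -0.15354701  0.01498612] [np.float64(0.6399235526357696), np.float64(-0.15349996956145612), 0.014] [-0.58450971  0.07495479  0.25024117] 0.40506195794505717
```

View pics/w0.png

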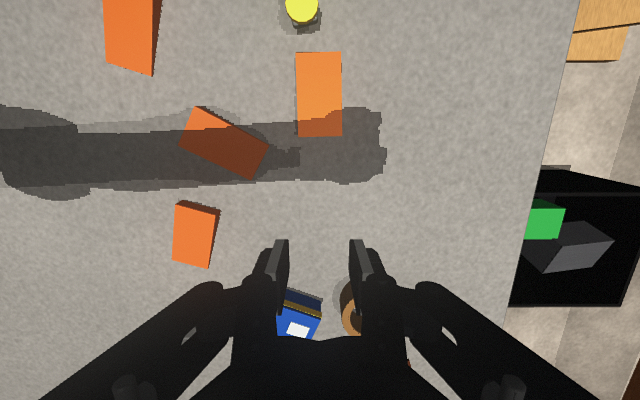

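The wrist view shows the wedge at (319,94) → (0.641, -0.057), heading 1.585, and the cap at (301,8) → (0.6235, ~0.027). Now I'll push the first 65 mm along the arc.

```bash
cat >> push.py <<'E'
F=np.array([.6235,.0270])
C0=np.array([.641,-.0567]); A0=1.585; A1=1.92
def pose(s):  # s in 0..1 along a circular-ish arc from C0,A0 to F,A1
    from scipy.interpolate import CubicHermiteSpline as H
    L=np.linalg.norm(F-C0); d=lambda a:L*np.array([np.cos(a),np.sin(a)])
    h=H([0,1],[C0,F],[d(A0),d(A1)]); return h(s),A0+(A1-A0)*s
E
python3 - <<'E'
from push import *
f0=robot.sense()["wrist_force"]
robot.move_straight(tcp(C0,A0,.004),vel=.08,attitude=att(A0,0))
for s in np.linspace(0,.78,7):
    c,a=pose(s); robot.move_straight(tcp(c,a),vel=.05,attitude=att(a,0))
    q=robot.sense(); print(round(q["t"],2),(q["wrist_force"]-f0).round(1),np.round(q["tcp_pos"],4))
print('expected',c,a)
f=robot.grab_frame("wrist"); save(f,'w2.png'); g=robot.grab_frame("top")
h=robot.grab_frame("scene"); 
for x in (f,g,h):
    print('--')
    for w in wedges(x): print('w',*w)
    for k in cap(x): print('cap',k)
cv2.imwrite('pics/s2.png',cv2.resize(h["image"][180:330,220:420,::-1],None,fx=4,fy=4))
E
```

```text
5.65 [ 0.  -0.  -1.2] [ 0.6418 -0.1177  0.014 ]
6.03 [ 0.  -0.3 -0.4] [ 0.6441 -0.1056  0.014 ]
6.4 [-0.   0.4  0.3] [ 0.6456 -0.0943  0.014 ]
6.78 [-0.4  0.7  0.2] [ 0.6465 -0.083   0.0141]
7.15 [-0.2 -1.1 -0.1] [ 0.6468 -0.0716  0.014 ]
7.53 [ 0.2 -0.2  0.4] [ 0.6466 -0.0602  0.0141]
7.9 [ 0.2 -0.6 -0.2] [ 0.6461 -0.0488  0.014 ]
expected [0.62953848 0.00910253] 1.8462999999999998
--
w [ 0.51354718 -0.11949959] -0.32432038 [0.057 0.09 ] [-0.154  0.09   0.012] (0, 231, 157, 127)
w [0.59823912 0.03675237] 1.7986071 [0.007 0.031] [ 0.083 -0.161  0.004] (257, 31, 17, 76)
w [0.63118201 0.00873871] 1.8475449 [0.06  0.103] [ 0.05  -0.174  0.015] (260, 30, 120, 218)
cap (array([0.62343139, 0.0296185 , 0.056     ]), 9467.0, (260, 39, 108, 116))
--
w [0.41670057 0.02374005] -1.8677006 [0.096 0.051] [0.047 0.168 0.012] (268, 251, 42, 30)
cap (array([0.65862985, 0.68740493, 0.056     ]), 244.5, (0, 161, 52, 17))
--
w [0.4183754  0.02164556] -1.8068058 [0.086 0.054] [0.054 0.169 0.014] (375, 202, 35, 31)
w [ 0.51234496 -0.11868648] -0.41779113 [0.05  0.087] [-0.146  0.097  0.013] (307, 186, 35, 19)
w [ 0.45634884 -0.25116459] -1.8123043 [0.079 0.053] [0.037 0.191 0.017] (309, 142, 21, 25)
cap (array([0.62494804, 0.02709645, 0.056     ]), 122.0, (312, 242, 15, 13))
```

View pics/w2.png

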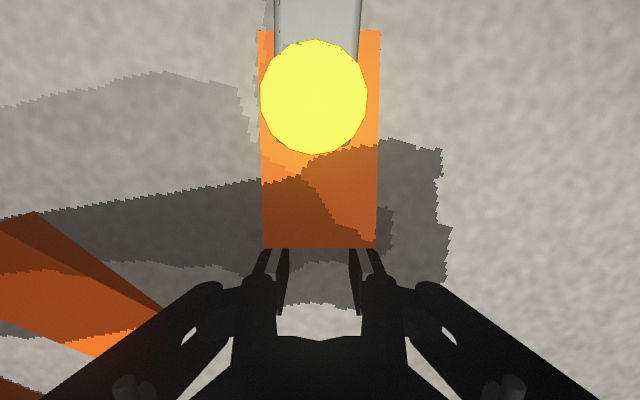

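View pics/s2.png

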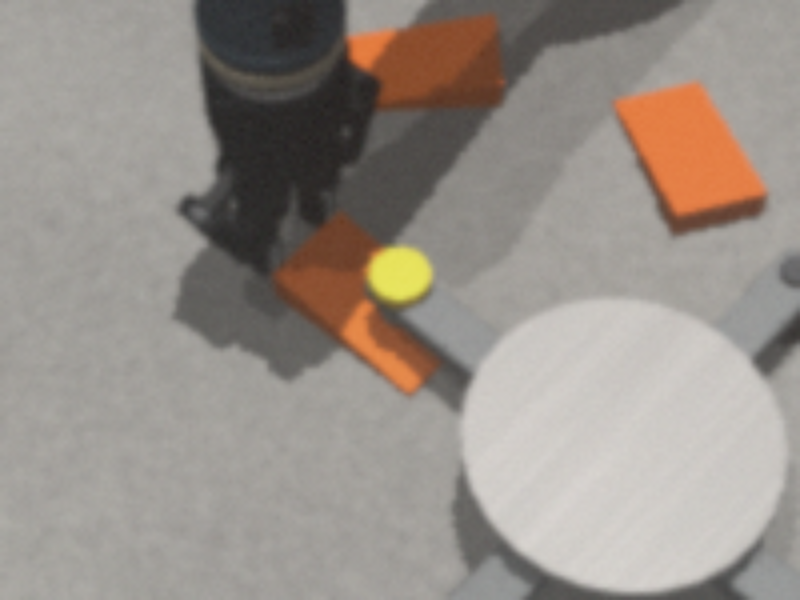

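The wedge followed exactly: wrist view (320,140) → (0.631, 0.009), heading 1.85, under the cap at (314,97). I'll push straight on until the resistance rises.

Run:
```python
from push import *
a=1.8463; u=np.array([np.cos(a),np.sin(a)])
p=np.array(robot.sense()["tcp_pos"]); st=p.copy(); f0=robot.sense()["wrist_force"]
tgt=p.copy(); tgt[:2]+=u*.032; tgt[2]=Z
hit=robot.move_straight(tgt,vel=.02,contact_N=9)
q=robot.sense(); print(hit,q["t"],(np.array(q["tcp_pos"])-st)[:2]@u,(q["wrist_force"]-f0).round(2))
f=robot.grab_frame("wrist"); save(f,'w3.png')
for w in wedges(f): print('w',*w)
for k in cap(f): print('cap',k)
```

```text
True 9.1833 0.020956128408852373 [ 0.15 -0.02  0.82]
w [ 0.50365263 -0.11698098] -0.30837855 [0.058 0.077] [-0.154  0.09   0.014] (0, 268, 138, 104)
w [0.62618554 0.02654511] 1.8460723 [0.06  0.103] [ 0.05  -0.175  0.014] (259, 33, 124, 218)
cap (array([0.62326648, 0.02985576, 0.056     ]), 790.0, (265, 112, 101, 85))
```

View pics/w3.png

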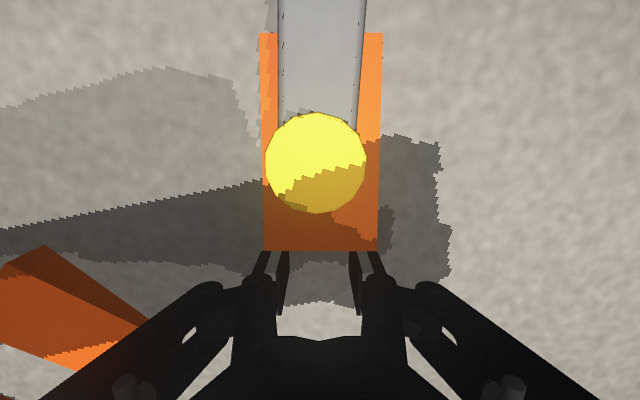

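Contact stopped the push with the foot about 3 mm from the wedge's middle; the cap sits at (316,163) over the wedge. Now I'll back off, shut the fingers and press the cap.

Run:
```python
from push import *
a=1.8463; u=np.array([np.cos(a),np.sin(a)])
p=np.array(robot.sense()["tcp_pos"]); p[:2]-=u*.04; robot.move_straight(p,vel=.1)
p[2]=.13; robot.move_straight(p,vel=.15); robot.grip(0)
cx=[.6235,.0290]
robot.move_straight([*cx,.13],vel=.12); robot.move_straight([*cx,.076],vel=.08); robot.sleep(.3)
f0=robot.sense()["wrist_force"]
z=.066
hit=robot.move_straight([*cx,.052],vel=.015,contact_N=12)
for i in range(4):
    q=robot.sense(); print(hit,round(q["t"],2),np.round(q["tcp_pos"],4),(q["wrist_force"]-f0).round(1)); robot.sleep(.2)
```

```text
True 14.05 [0.6235 0.029  0.0672] [-0.6 -1.3  5.6]
True 14.25 [0.6235 0.029  0.0672] [-0.9 -1.1  5.8]
True 14.45 [0.6235 0.029  0.0671] [-1.4 -1.2  5. ]
True 14.65 [0.6235 0.029  0.0671] [-0.4 -0.2  5.7]
```

Run:
```python
from push import *
q=robot.sense(); z0=q["tcp_pos"][2]; F0=q["wrist_force"][2]
for k in range(1,7):
    robot.move_straight([.6235,.0290,z0-.0007*k],vel=.01); robot.sleep(.15)
    q=robot.sense(); print(round(q["t"],2),round(q["tcp_pos"][2],4),(q["wrist_force"][2]-F0+5.5).round(1))
    if q["wrist_force"][2]-F0+5.5>15: break
robot.sleep(.6); q=robot.sense(); print(round(q["tcp_pos"][2],4),q["wrist_force"][2]-F0+5.5)
robot.move_straight([.6235,.0290,.12],vel=.08)
a=1.8463; u=np.array([np.cos(a),np.sin(a)])
robot.move_straight([*(np.array([.6235,.029])-u*.12),.2],vel=.2)
robot.sleep(.3)
f=robot.grab_frame("wrist"); save(f,'w4.png'); g=robot.grab_frame("top"); print(robot.sense()["t"])
for x in (f,g):
  for w in wedges(x): print('w',*w)
  for k in cap(x): print('cap',k)
P=pts(f); k=cap(f)
for c in k:
  x,y,w,h=c[2]; print('cap z',np.median(P[y+h//3:y+2*h//3,x+w//3:x+2*w//3,2]))
```

```text
15.25 0.0671 5.2
15.65 0.0671 9.6
16.05 0.067 13.8
16.45 0.067 16.7
0.067 17.640649666370283
19.1667
w [ 0.45451295 -0.25085047] -1.8173405 [0.087 0.058] [0.055 0.171 0.013] (107, 221, 60, 71)
w [ 0.51404136 -0.11763827] -0.4399409 [0.056 0.108] [-0.154  0.091  0.011] (144, 135, 102, 81)
w [0.62542522 0.02875584] 1.8452251 [0.057 0.097] [ 0.05  -0.175  0.014] (294, 19, 54, 101)
w [0.41598117 0.0126709 ] -1.7590353 [0.08  0.056] [0.056 0.17  0.009] (84, 0, 72, 79)
w [0.41633746 0.02342609] -1.8811947 [0.096 0.051] [0.059 0.172 0.012] (268, 251, 42, 30)
w [0.62308151 0.02956514] 1.8533819 [0.054 0.096] [ 0.024 -0.181  0.015] (272, 172, 36, 28)
cap (array([0.65476039, 0.68823598, 0.056     ]), 242.5, (0, 162, 51, 16))
```

View pics/w4.png

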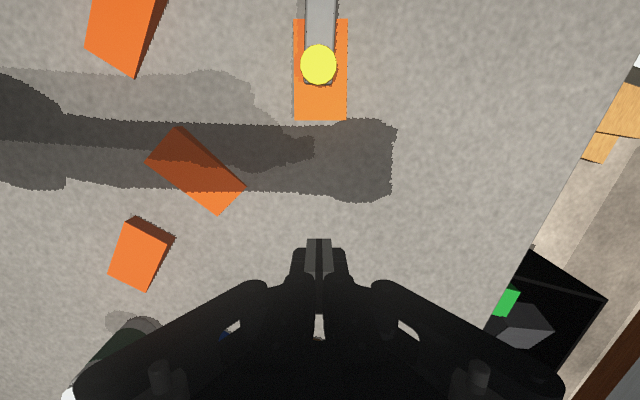

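The cap took 17.6 N without dipping. The wrist view shows the cap (318,64) centred over the wedge (320,70), and the robot is clear.

```bash
python3 -c "
from plant import robot
print(robot.close_job())"
```

```text
the job is handed in; nothing more can be done
None
```

The job is handed in: the wedge is snug under the bare foot, the foot within a few millimetres of its middle by the last images, the cap held about 17 N without dipping, and the carton, tape and can were not touched.

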